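# Fit the die plate and hold the embossing press closed

## Task

On the study desk, pick up the brass plate that has two holes (not the blank one), lower it over the two pins of the embossing press until it lies flush on the bed, and let go of it; do not drop it on. Then press the press's hand lever down past its first two clicks to the third and keep it pressed there against its spring: finish while still holding it down, with the plate no longer touched. Leave the other things on the desk where they are.

Things in the scene. Friction and masses are not known exactly. Their poses are not given: they have to be found in the camera images.
- press: Embossing press fixed on the desk: green base 240 x 320 x 30 mm, gear housing 130 mm tall at its back, steel bed on its left, hand lever on its right. Origin: on the desk; x from its front (robot's side) to its back, y to its left, z up. In this frame the bed centre is at (-45, 70, 38) mm and the lever's axle runs along y through (35, -120, 100) mm.
- bed (a point): Centre of the top face of the press's steel bed (90 x 130 mm), 38 mm above the desk; axes as press. Two upright steel locating pins stand on it at y = +44 and -44 mm from here: 10 mm thick, 14 mm tall, the top 5 mm tapering to 4 mm.
- fork_tip (a point): Tip of the press's two-pronged steel clamping fork, midway between its prongs. The fork is hinged 80 mm behind the bed centre and stands leaning back, up to 140 mm above the desk; geared to the lever, it swings down by itself over the seated plate (a prong each side of the handle, a few mm above the plate) as the lever is pressed. Not to be handled.
- die: The die plate: loose brass plate 80 (x) x 120 (y) x 10 mm, about 0.4 kg, two 12.5 mm through holes at y = +44 and -44 mm. Wooden handle block at its centre, 50 mm long (x), 14 mm wide (y), from 10 to 46 mm above the underside. Origin: centre of the underside, z up. Fits the pins either way round (half turn); seated, its origin coincides with bed.
- blank: A blank brass plate of the same size with the same handle but without holes; not to be used. Origin: centre of its underside.
- lever (a joint): Angle of the hand lever, rad: 0 at rest (points to the press's front, 35 deg up), grows as its end goes down. Clicks (changes of resistance) at 0.25, 0.50, 0.75 (third, 8 deg below level); rigid end at 0.77. A spring returns it to 0 whenever let go. Push at the pad: about 7 N at first, 9 to 13 N at the third. White marks on the dark round plate on its right show the three clicks.
- lever_pad (a point): Middle of the top face of the lever's wooden pad (70 mm along the lever, 46 mm wide), 135 mm from the axle and 13 mm above the lever's centre line; moves with the lever: 188 mm above the desk at rest, 94 mm at the third click.
- paperweight: Bystander: green glass dome paperweight, 66 mm across, 40 mm tall. Origin: on its underside.
- stamp: Bystander: small turned wooden hand stamp, 36 mm across, 72 mm tall. Origin: on its underside.
- inktin: Bystander: round flat steel ink tin, 68 mm across, 24 mm tall. Origin: on its underside.
- magnifier: Bystander: magnifying glass lying flat, lens ring 82 mm across, wooden handle. Origin: on its underside.
Not all that is in view belongs to the job. Leave any orange look-alike of the die alone.

How it is judged (in metres and radians):
On the way, in this order (a step that is already met when the one before it is completed fails the run):
1. the die plate lies flush on the bed over both pins, let go, with the lever still up (horizontal distance between die and bed below 0.004 m and z of die in the frame of bed below 0.0025 m and angle between die's own z axis and vertical below 0.03 rad and angle between the y axis of die and the y axis of press, either way round below 0.06 rad and contact force between each of the arm, the fingers and die below 0.3 N and value of joint lever below 0.12 rad), for 0.2 s.
2. the lever is pressed to its third stop by the arm, the plate still seated (horizontal distance between die and bed below 0.004 m and z of die in the frame of bed below 0.0025 m and angle between die's own z axis and vertical below 0.03 rad and angle between the y axis of die and the y axis of press, either way round below 0.06 rad and contact force between each of the arm, the fingers and die below 0.3 N and value of joint lever above 0.69 rad and contact force between any of the fingers, the arm and lever above 2 N), for 0.3 s.
At the end, for the whole second after the job is handed in: The die plate lies flush on the bed over both pins (centre within 4 mm, underside within 2.5 mm of the bed, tilt under 0.03 rad, turned under 0.06 rad either way round), not touched by the arm, and the arm holds the lever still at its third stop (joint above 0.69 rad) with more than 2 N (all of step 2 and velocity of joint lever between -0.1 and 0.1 rad/s and linear speed of die below 0.02 m/s); the arm keeps its last pose, push and grip.
It fails at once if a bystander or the blank plate was moved by more than 30 mm (distance of any of blank, paperweight, stamp, inktin, magnifier from where it was at the start of the episode above 0.03 m).
It fails at once if the die plate was let go above the bed instead of being lowered onto it (horizontal distance between die and bed below 0.06 m and z of die in the frame of bed above 0.016 m and contact force between each of the arm, the fingers and die below 0.05 N).
It also fails if it takes over 51 s, if anything falls off the work surface, if the arm or the gripper's body presses on something with over 40 N, if the wrist force passes 120 N, or if a joint passes its speed limit or range.

## Robot

A 6-joint arm with a two-finger parallel gripper is mounted at the origin on the work surface. World frame = base frame: x ahead of the robot, y to its left, z up, the work surface at z = 0. Lengths are in m, angles in degrees, forces in N, time in s.
With the tool pointing down it reaches from about 0.3 to 0.75 m from the base axis. Payload 8.5 kg.
Tool frame: the origin (TCP) lies at the very end of the fingers, on their centre line; the grasp point (between the pads) lies 19 mm behind it; z points along the fingers, y is the line along which they close (so a half turn about z gives the same grasp; the last joint's range is limited). The gripper opens to 85 mm and grips with 20 to 120 N. Pads are 22 mm wide; open, the fingers measure 114 mm over their backs; the gripper's body (76 mm by 85 mm) begins 54 mm behind the grasp point. The pads swing forward as they close: fully open they stand 13 mm farther back than shut.
Start: joints at [58.253, 21.807, 74.336, -0, 83.858, -12.336], TCP at [0.183, 0.519, 0.231] pointing down, gripper open.
Joint ranges: [-178.18, 178.18], [-50.72, 133.34], [12.68, 142.11], [-81.47, 261.47], [9.98, 163.14], [-165.26, 165.26]. Speed limits (degrees/s): [136.94, 136.94, 180, 180, 180, 180].

## Interface

Orientations are given as a 3x3 rotation matrix whose columns are the frame's x, y, z axes.
In Python, from rig import env gives the robot as it stands.
- The arm moves only by the tool move_arm, never from a script. Its argument "plan" is a list of rows, each a list of 7 numbers: the turn, a rotation vector about the tool's x, y, z in degrees, then the shift along the tool's x, y, z in cm, then the gripper command: -1 is shut, 1 is fully open, values between are in proportion. In form: [[ax, ay, az, tx, ty, tz, jaw], ...]. A call has 1 to 5 rows; each row is the pose to reach, as a shift and turn from the pose commanded when the call began, along the tool's axes at that moment; what a row does not reach only later rows make up. A row lasts 1/10 s, in which the tool goes at most 50 mm and 8.59 degrees, less where a joint would pass 70% of its speed; a pose out of reach is approached as far as the arm can. A call with a gripper value outside its range is refused whole. The fingers move at their own pace and stop on an object; "squeeze" is the grip in N (left out, the last holds). Time passes only in rows, so rows that repeat a pose let the fingers close. It gives the time, the measured TCP pose, the force, the opening and the grip force at its end, in the units of the state.
- env.observe(): the state, without advancing time (a new reading comes with each control period).
- env.get_image(name): name is "scene" or "top" or "wrist"; returns a dict with "color" (384x512x3 uint8, red, green, blue), "fov_y" (degrees; the focal length in pixels is half the picture's height over the tangent of half this angle, whatever the lens; pixels are square), "cx", "cy" (the principal point, pixels), "R" (3x3) and "t" (3): a world point X has camera coordinates R X + t. Camera axes: x right, y down, z forward; pixel columns grow to the right and rows downward; lengths in m; the calibration is good to about 2 mm. A picture is of the moment at which its call begins. There is no depth.
- env.close_job(): hands the job in; it is judged then, once.
Trained networks look in a picture, given as the dict that the camera call returned (one of the last four; its "shot" number tells which), for a name from the list of things; names that differ only in an ending like _2 or _b are one class to them, and where a whole thing is asked for, a point or a joint stands for the part that bears it (a point fixed in the world has none). Each returns a list of dicts, best first, with "conf" (0 to 1); they miss things now and then, are a little off and sometimes report something else, mostly with a low value. They report only what shows in the picture. A call takes as long as a camera call. They do not tell look-alikes from the thing itself.
- env.outline_of(target, picture): "mask" (384x512 bool, what is visible of it) and "bbox" ([centre column, centre row, width, height] in pixels, round what is visible of it).
- env.tip_of(target, picture): "pixel" ([column, row] in pixels: a listed point, or the origin of a listed thing).
The state is a dict: "time_s": time; "q": joint angles; "qvel": joint speeds; "joint_efforts": joint torques, N m; "position": TCP position; "tool_rot": TCP orientation; "ft_force": force on the tool from outside, world axes, zero at the start; "wrist_torque": the same for the moment, N m; "grip_width": finger opening in m; "gripper_force": force on a finger pad.
Only numpy, scipy, OpenCV 4.12 (cv2) and the standard library are available. Lean on these libraries where they do the work, as an engineer would, in place of code of your own. Each camera call takes 0.05 s, during which the arm holds its last target. There are 200 camera calls.

## Working session

There is one attempt and no reset: what is moved stays moved. The work goes in short steps, Python scripts to look and compute and a tool call to move; the robot and the scene stay as the last step left them, time stands still between calls to the robot, and variables do not carry over. Pictures are saved under pics/ and viewed, at most 10 in all, crops included, and the job is handed in when it is done.

Besides the shell and the picture viewer there is one more tool, called as name([rows], argument=value, ...), one row to a line, values as JSON. move_arm: Moves the arm, as the interface text tells. Its arguments: {"type":"object","properties":{"plan":{"type":"array"},"squeeze":{"type":"number"}},"required":["plan"]}

```bash
mkdir -p pics; ls
cat > h.py <<'E'
import numpy as np, cv2
from rig import env
def K(p):
    f=p["color"].shape[0]/2/np.tan(np.radians(p["fov_y"])/2); return f,p["cx"],p["cy"]
def ray(p,px):
    f,cx,cy=K(p); R=np.array(p["R"]);t=np.array(p["t"])
    d=R.T@np.array([(px[0]-cx)/f,(px[1]-cy)/f,1]); return -R.T@t,d
def atz(p,px,z):
    o,d=ray(p,px); return o+d*(z-o[2])/d[2]
def proj(p,X):
    f,cx,cy=K(p); c=np.array(p["R"])@np.array(X)+np.array(p["t"]); return np.array([f*c[0]/c[2]+cx,f*c[1]/c[2]+cy])
def tri(ps,pxs):
    A=np.zeros((3,3));b=np.zeros(3)
    for p,x in zip(ps,pxs):
        o,d=ray(p,x);d=d/np.linalg.norm(d);M=np.eye(3)-np.outer(d,d);A+=M;b+=M@o
    return np.linalg.solve(A,b)
def save(n,im): cv2.imwrite("pics/"+n+".png",np.ascontiguousarray(im[:,:,::-1]))
E
python3 - <<'E'
from h import *
np.set_printoptions(precision=4,suppress=True)
S=env.get_image("scene");T=env.get_image("top")
save("both",np.hstack([cv2.resize(S["color"],None,fx=.78,fy=.78),cv2.resize(T["color"],None,fx=.78,fy=.78)]))
for n in ["press","bed","die","blank","fork_tip","lever_pad","lever","paperweight","stamp","inktin","magnifier"]:
    for nm,p in (("S",S),("T",T)):
        print(n,nm,[(np.round(r["pixel"],1).tolist(),round(r["conf"],2)) for r in env.tip_of(n,p)][:4] if n!="lever" else "")
s=env.observe();print(s["position"],s["tool_rot"],s["time_s"],s["grip_width"])
E
```

```text
pics
press S [([252.9, 263.0], 0.56), ([269.9, 237.4], 0.46)]
press T [([169.6, 212.0], 0.63), ([290.4, 144.3], 0.59), ([408.0, 201.8], 0.36)]
bed S [([270.5, 238.5], 0.98)]
bed T [([259.9, 156.4], 0.93)]
die S [([314.1, 173.1], 0.85), ([349.2, 221.2], 0.83)]
die T [([144.3, 261.0], 0.94), ([164.6, 161.3], 0.93)]
blank S []
blank T [([168.4, 210.8], 0.72)]
fork_tip S []
fork_tip T [([265.5, 113.6], 0.63)]
lever_pad S [([197.2, 207.7], 0.63)]
lever_pad T [([332.4, 165.2], 0.63)]
lever S 
lever T 
paperweight S [([254.5, 207.4], 0.6)]
paperweight T [([243.7, 225.5], 0.76)]
stamp S [([106.4, 264.9], 0.53)]
stamp T []
inktin S [([113.5, 287.3], 0.65)]
inktin T [([332.1, 166.7], 0.61), ([405.9, 166.5], 0.57)]
magnifier S [([376.8, 195.3], 0.8)]
magnifier T [([103.3, 186.8], 0.92), ([264.6, 111.4], 0.66)]
[0.1828 0.5187 0.2313] [[-0.9432  0.3323  0.    ]
 [ 0.3323  0.9432 -0.    ]
 [-0.     -0.     -1.    ]] 1.1 0.08515640354612052
```

View pics/both.png

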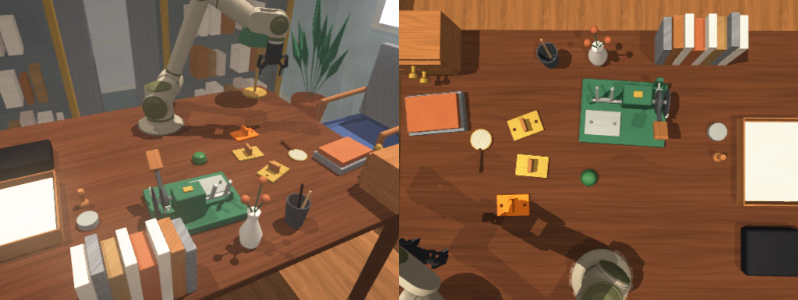

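The top view shows three plates: yellow at about (162,160), yellow at about (170,212), and an orange look-alike at (146,262). The press bed is at (260,156) and the lever pad at (332,165). I'll enlarge the plates to see which yellow one has holes.

Run:
```python
from h import *
np.set_printoptions(precision=4,suppress=True)
T=env.get_image("top");S=env.get_image("scene")
a=cv2.resize(T["color"][125:290,105:225],None,fx=3.4,fy=3.4,interpolation=cv2.INTER_CUBIC)
b=cv2.resize(T["color"][90:200,225:355],None,fx=2.9,fy=2.9,interpolation=cv2.INTER_CUBIC)
c=np.zeros((max(a.shape[0],b.shape[0]),a.shape[1]+b.shape[1],3),np.uint8);c[:a.shape[0],:a.shape[1]]=a;c[:b.shape[0],a.shape[1]:]=b
save("crop",c);print(c.shape)
print("cam",ray(T,(256,192)))
for n,z in (("die",.0),("blank",0),("bed",.038),("press",0),("lever_pad",.188),("paperweight",0)):
    for r in env.tip_of(n,T): print(n,r["pixel"],round(r["conf"],2),atz(T,r["pixel"],z))
print("bed S",atz(S,env.tip_of("bed",S)[0]["pixel"],.038))
for r in env.outline_of("die",T)+env.outline_of("blank",T): 
    m=r["mask"].astype(np.uint8); print(r["bbox"],round(r["conf"],2),cv2.minAreaRect(cv2.findNonZero(m)))
```

```text
(561, 785, 3)
cam (array([0.4576, 0.0026, 1.2302]), array([ 0.0251,  0.0086, -0.9997]))
die [164.1, 160.5] 0.95 [0.5806 0.289  0.    ]
die [147.9, 263.0] 0.85 [0.2744 0.3335 0.    ]
die [334.0, 168.0] 0.66 [ 0.5618 -0.2181  0.    ]
bed [260.6, 155.5] 0.86 [0.5932 0.0005 0.038 ]
press [288.7, 142.9] 0.8 [ 0.6358 -0.0831  0.    ]
press [260.1, 155.4] 0.45 [0.5978 0.0019 0.    ]
press [264.5, 112.3] 0.44 [ 0.727  -0.0102  0.    ]
press [406.3, 202.7] 0.36 [ 0.4603 -0.4323  0.    ]
lever_pad [259.3, 154.7] 0.7 [0.5782 0.0041 0.188 ]
lever_pad [333.7, 166.2] 0.59 [ 0.5504 -0.1836  0.188 ]
paperweight [241.4, 228.3] 0.74 [0.3802 0.0558 0.    ]
bed S [ 0.5954 -0.0042  0.038 ]
[145.7, 260.8, 44.6, 29.4] 0.71 ((146.5, 262.5), (29.0, 41.0), 90.0)
[164.8, 162.1, 45.0, 38.7] 0.57 ((162.82369995117188, 160.56463623046875), (27.35260009765625, 42.030364990234375), 69.86369323730469)
[263.2, 125.2, 22.5, 21.3] 0.18 ((264.0, 122.5), (24.0, 19.0), 0.0)
[168.4, 211.2, 40.1, 28.9] 0.85 ((170.73361206054688, 212.4303436279297), (40.650550842285156, 26.979652404785156), 5.19442892074585)
```

View pics/crop.png

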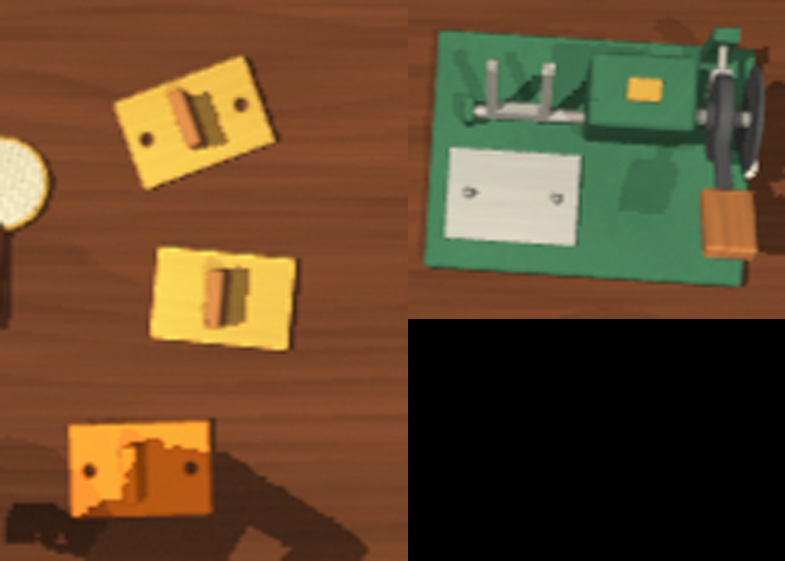

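The yellow plate at (162,160) has two dark holes, at about (148,166) and (176,156). It is brass-yellow, so it is the die. The yellow plate at (170,212) has no holes and is the blank; (146,262) is orange, so I'll leave it alone. The bed pins are at about (246,156) and (276,158).

Run:
```python
from h import *
np.set_printoptions(precision=4,suppress=True)
T=env.get_image("top")
g=lambda px,z:atz(T,px,z)
L,R=g((148.2,165.9),.01),g((175.9,155.6),.01);d=L-R
print("die",(L+R)/2,np.linalg.norm(d),np.degrees(np.arctan2(d[1],d[0])))
for z in(.038,.052):
    L,R=g((246.4,155.9),z),g((276.4,158.3),z);d=L-R
    print("pins",(L+R)/2,np.linalg.norm(d),np.degrees(np.arctan2(d[1],d[0])))
c=[g((225+(x-408)/2.9,90+y/2.9),.038) for x,y in((449,147),(581,155),(575,245),(444,236))]
print("bedc",np.mean(c,0),[np.degrees(np.arctan2(*(a-b)[1::-1])) for a,b in((c[0],c[1]),(c[3],c[2]))],np.linalg.norm(c[0]-c[1]),np.linalg.norm(c[0]-c[3]))
s=env.observe();Rt=s["tool_rot"];print(Rt.T@(np.array([.575,.289,.2])-s["position"])*100)
```

```text
die [0.5788 0.2928 0.01  ] 0.08778935286276063 110.80915887573738
pins [ 0.5886 -0.0018  0.038 ] 0.08699480601179427 85.80592621941481
pins [ 0.5871 -0.0018  0.052 ] 0.08597326354912528 85.80592621941477
bedc [ 0.5875 -0.0005  0.038 ] [np.float64(86.88367563906256), np.float64(86.48298411201569)] 0.13190369397363128 0.08909290297855108
[-44.6262  -8.629    3.1295]
```

move_arm([
  [0,0,-40,-44.6,-8.6,3,1],
  [0,0,-40,-44.6,-8.6,3,1],
  [0,0,-40,-44.6,-8.6,3,1],
  [0,0,-40,-44.6,-8.6,3,1],
  [0,0,-40,-44.6,-8.6,3,1],
])

```text
time_s: 2.2
position: [0.3814, 0.403, 0.2163]
tool_rot: [[-0.938, -0.345, 0.0], [-0.345, 0.938, 0.0], [-0.0, 0.0, -1.0]]
ft_force: [-0.8, 1.1, 0.1]
grip_width: 0.0854
gripper_force: 0.0
```

Run:
```python
from h import *
np.set_printoptions(precision=4,suppress=True)
s=env.observe();Rt=s["tool_rot"];print(s["position"],Rt,s["q"],Rt.T@(np.array([.575,.291,.2])-s["position"])*100,np.degrees(np.arctan2(Rt[1,1],Rt[0,1])))
```

```text
[0.3814 0.403  0.2163] [[-0.9384 -0.3455  0.0002]
 [-0.3455  0.9384  0.0002]
 [-0.0003  0.0001 -1.    ]] [ 34.3545  22.926   75.1029   0.0046  81.9545 -75.856 ] [-14.301  -17.203    1.6299] 110.20982933633286
```

move_arm([
  [0,0,-0.5,-13,-15.8,1.4,1],
  [0,0,-0.5,-13,-15.8,1.4,1],
  [0,0,-0.5,-13,-15.8,1.4,1],
  [0,0,-0.5,-13,-15.8,1.4,1],
  [0,0,-0.5,-13,-15.8,1.4,1],
])

```text
time_s: 2.7
position: [0.5599, 0.2961, 0.2008]
tool_rot: [[-0.939, -0.343, -0.0], [-0.343, 0.939, -0.001], [0.001, -0.001, -1.0]]
ft_force: [-0.4, 0.1, -0.2]
grip_width: 0.0856
gripper_force: 0.0
```

Run:
```python
from h import *
np.set_printoptions(precision=4,suppress=True)
W=env.get_image("wrist");s=env.observe();Rt=s["tool_rot"];print(s["position"],np.degrees(np.arctan2(Rt[1,1],Rt[0,1])),s["q"])
save("w1",W["color"]); print(ray(W,(256,192)), [ (r["pixel"],r["conf"],atz(W,r["pixel"],0)) for r in env.tip_of("die",W)])
X=np.array([.5788,.2928,.01]);print(proj(W,X),proj(W,X+[-.0156,.0411,0]),proj(W,X-[-.0156,.0411,0]))
```

```text
[0.5584 0.2974 0.2011] 110.14312734252293 [ 17.3446  31.4325  62.9994  -0.0162  85.6264 -92.7972]
(array([0.4968, 0.2732, 0.3429]), array([ 0.243 ,  0.095 , -0.9654])) [([248.1, 184.9], 0.76, array([0.5777, 0.294 , 0.    ]))]
[246.7405 187.2412] [281.4535 186.8632] [212.055  187.6189]
```

View pics/w1.png

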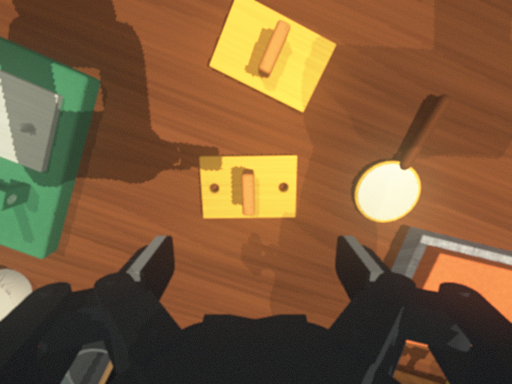

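The wrist view shows the die with holes at about (214.5,187.5) and (283.5,187), within 2 px of the prediction. The blank is at the top, around (273,55).

Run:
```python
from h import *
np.set_printoptions(precision=4,suppress=True)
W=env.get_image("wrist");s=env.observe();Rt=s["tool_rot"]
im=W["color"]
def dark(cx,cy):
    g=cv2.cvtColor(im,cv2.COLOR_RGB2GRAY)[cy-9:cy+10,cx-9:cx+10].astype(float);w=np.clip(90-g,0,None);yy,xx=np.mgrid[-9:10,-9:10];return cx+(w*xx).sum()/w.sum(),cy+(w*yy).sum()/w.sum()
a,b=dark(214,187),dark(283,187);print(a,b)
A,B=atz(W,a,.008),atz(W,b,.008);c=(A+B)/2;d=B-A
print("die",c,np.linalg.norm(d),np.degrees(np.arctan2(d[1],d[0])))
t=np.array([c[0],c[1],.022]);print(s["position"],Rt.T@(t-s["position"])*100,np.degrees(np.arctan2(Rt[1,1],Rt[0,1])))
```

```text
(np.float64(213.0), np.float64(191.0)) (np.float64(281.0), np.float64(188.0))
die [0.5788 0.2972 0.008 ] 0.08716026799989426 112.90951570152106
[0.5556 0.2998 0.202 ] [-2.0962 -1.0625 18.0001] 110.35116650571413
```

```bash
cat >> h.py <<'E'
def dark(im,cx,cy,r=8):
    cx,cy=int(round(cx)),int(round(cy))
    g=cv2.cvtColor(im,cv2.COLOR_RGB2GRAY)[cy-r:cy+r+1,cx-r:cx+r+1].astype(float);m=np.median(g);w=np.clip(.75*m-g,0,None);yy,xx=np.mgrid[-r:r+1,-r:r+1];return cx+(w*xx).sum()/w.sum(),cy+(w*yy).sum()/w.sum()
E
python3 - <<'E'
from h import *
np.set_printoptions(precision=4,suppress=True)
W=env.get_image("wrist");s=env.observe();Rt=s["tool_rot"]
im=W["color"]
X=np.array([.579,.293,.01]);v=np.array([-.0156,.0411,0])
p1,p2=proj(W,X-v)+[2,0],proj(W,X+v)+[2,0]
a,b=dark(im,*p1),dark(im,*p2);print(p1,p2,a,b)
A,B=atz(W,a,.008),atz(W,b,.008);c=(A+B)/2;d=B-A
print("die",c,np.linalg.norm(d),np.degrees(np.arctan2(d[1],d[0])))
t=np.array([c[0],c[1],.022]);print(s["position"],Rt.T@(t-s["position"])*100,np.degrees(np.arctan2(Rt[1,1],Rt[0,1])))
E
```

```text
[210.2387 189.4744] [279.2538 189.0203] (np.float64(210.37896995708155), np.float64(189.48884120171672)) (np.float64(279.012777284827), np.float64(188.79432120674358))
die [0.5785 0.2954 0.008 ] 0.08795640099082569 110.9942528230896
[0.5551 0.3004 0.2024] [-2.0259 -1.2906 18.0362] 110.4139710318367
```

move_arm([
  [0,0,-0.5,-2.05,-1.25,3,0.6],
  [0,0,-0.5,-2.05,-1.25,7,0.4],
  [0,0,-0.5,-2.05,-1.25,11,0.2],
  [0,0,-0.5,-2.05,-1.25,13,0.2],
  [0,0,-0.5,-2.05,-1.25,13,0.2],
], squeeze=60)

```text
time_s: 3.4
position: [0.5769, 0.296, 0.0698]
tool_rot: [[-0.934, -0.358, -0.005], [-0.358, 0.934, -0.002], [0.006, 0.001, -1.0]]
ft_force: [0.3, 0.3, 1.1]
grip_width: 0.0513
gripper_force: 0.0
```

Run:
```python
from h import *
np.set_printoptions(precision=4,suppress=True)
W=env.get_image("wrist");W=env.get_image("wrist");W=env.get_image("wrist");s=env.observe();Rt=s["tool_rot"]
save("w2",W["color"])
print(s["position"],Rt.T@(np.array([.5787,.2945,.016])-s["position"])*100,np.degrees(np.arctan2(Rt[1,1],Rt[0,1])),s["grip_width"])
```

```text
[0.5798 0.2962 0.0743] [ 0.1763 -0.1183  5.8322] 110.94027708236491 0.05163084320248111
```

View pics/w2.png

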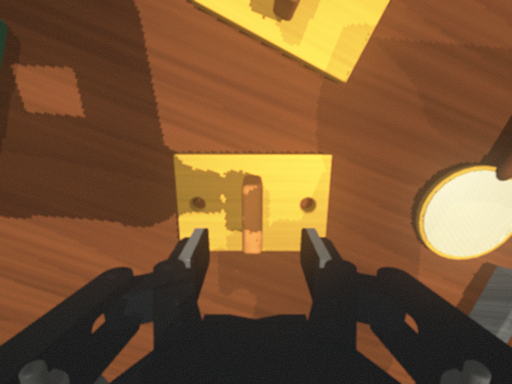

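The open fingers straddle the handle at about (252,213), and the holes are at (198,204) and (308,204). Alignment is good, so I'm descending and gripping.

move_arm([
  [0,0,0,0.1,-0.1,3,0.2],
  [0,0,0,0.1,-0.1,5,0.2],
  [0,0,0,0.1,-0.1,5.7,0.2],
  [0,0,0,0.1,-0.1,5.7,0.2],
  [0,0,0,0.1,-0.1,5.7,-1],
])

```text
time_s: 4.05
position: [0.5797, 0.2943, 0.017]
tool_rot: [[-0.934, -0.356, 0.003], [-0.356, 0.934, 0.001], [-0.003, -0.0, -1.0]]
ft_force: [0.1, 0.1, -0.5]
grip_width: 0.0378
gripper_force: 0.0
```

move_arm([
  [0,0,0,0,0,0,-1],
  [0,0,0,0,0,0,-1],
  [0,0,0,0,0,0,-1],
  [0,0,0,0,0,0,-1],
  [0,0,0,0,0,0,-1],
])

```text
time_s: 4.55
position: [0.5795, 0.2942, 0.0167]
tool_rot: [[-0.934, -0.356, 0.002], [-0.356, 0.934, 0.001], [-0.002, 0.0, -1.0]]
ft_force: [-1.6, 1.2, 6.4]
grip_width: 0.0132
gripper_force: 60.1
```

move_arm([
  [0,0,0,0,0,-2,-1],
  [0,0,0,0,0,-6,-1],
  [0,0,0,0,0,-11,-1],
  [0,0,0,0,0,-15,-1],
  [0,0,0,3,-4,-18,-1],
])

```text
time_s: 5.05
position: [0.5678, 0.2553, 0.1937]
tool_rot: [[-0.933, -0.36, 0.005], [-0.36, 0.933, 0.002], [-0.005, 0.001, -1.0]]
ft_force: [0.9, -0.7, -4.7]
grip_width: 0.0131
gripper_force: 59.3
```

Run:
```python
from h import *
np.set_printoptions(precision=4,suppress=True)
W=env.get_image("wrist");s=env.observe();Rt=s["tool_rot"]
print(s["position"],Rt.T@(np.array([.50,.0,.2])-s["position"])*100,np.degrees(np.arctan2(Rt[1,1],Rt[0,1])),s["grip_width"],s["gripper_force"],s["ft_force"],s["q"])
```

```text
[0.5671 0.2482 0.1973] [ 15.1097 -20.803   -0.2718] 110.85872152436592 0.013034839558581647 59.69072699546814 [ 3.7147 -4.1383 -0.1515] [ 12.7717  30.0224  66.1846  -0.1844  83.4295 -98.0672]
```

Lifted: z force is about -4 N, so the plate is held. Now moving to a spot in front of the press.

move_arm([
  [0,0,24.5,15,-20.8,-0.5,-1],
  [0,0,24.5,15,-20.8,-0.5,-1],
  [0,0,24.5,15,-20.8,-0.5,-1],
  [0,0,24.5,15,-20.8,-0.5,-1],
  [0,0,24.5,15,-20.8,-0.5,-1],
])

```text
time_s: 5.6
position: [0.5014, 0.0095, 0.1956]
tool_rot: [[-0.998, 0.063, -0.001], [0.063, 0.998, 0.0], [0.001, -0.0, -1.0]]
ft_force: [1.3, -0.9, -4.8]
grip_width: 0.0132
gripper_force: 60.1
```

move_arm([
  [0,0,0,0,0,0,-1],
  [0,0,0,0,0,0,-1],
  [0,0,0,0,0,0,-1],
])

```text
time_s: 5.9
position: [0.5026, 0.0117, 0.1957]
tool_rot: [[-0.998, 0.063, -0.001], [0.063, 0.998, 0.0], [0.001, 0.0, -1.0]]
ft_force: [-0.5, 0.3, -4.1]
grip_width: 0.013
gripper_force: 60.7
```

Run:
```python
from h import *
np.set_printoptions(precision=4,suppress=True)
W=env.get_image("wrist");s=env.observe();Rt=s["tool_rot"]
save("w3",cv2.resize(W["color"],None,fx=1.5,fy=1.5))
print(s["position"],np.degrees(np.arctan2(Rt[1,1],Rt[0,1])),Rt[:,2],s["grip_width"],s["q"])
for y in (.044,-.044): print(proj(W,[.5878+y*.067,-.0015+y,.045]))
print([(r["pixel"],r["conf"],atz(W,r["pixel"],.038)) for r in env.tip_of("bed",W)])
print([(r["pixel"],r["conf"]) for r in env.tip_of("die",W)])
```

```text
[0.5027 0.012  0.1956] 86.44684916946136 [-0.0006  0.0003 -1.    ] 0.012778198143795131 [-12.1475  18.8802  85.1835   0.0094  75.9718 -98.5967]
[284.4208 252.1088]
[210.4109 251.8031]
[]
[([255.2, 226.6], 0.68)]
```

View pics/w3.png

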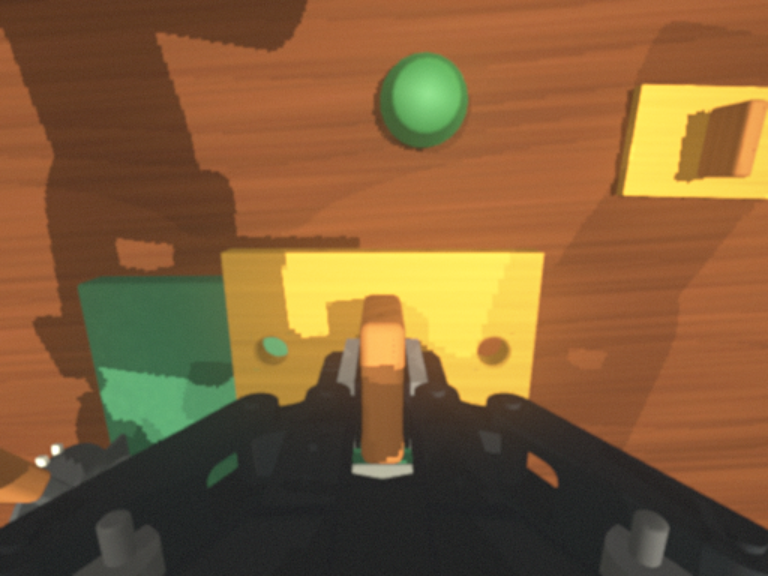

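The wrist camera looks back past the held plate, so it hides the bed; the plate's holes show at (183,232) and (329,233). I'll step left to see the pins beside the plate.

move_arm([
  [0,0,0,-5.2,16.2,0,-1],
  [0,0,0,-5.2,16.2,0,-1],
  [0,0,0,-5.2,16.2,0,-1],
  [0,0,0,-5.2,16.2,0,-1],
  [0,0,0,-5.2,16.2,0,-1],
])

```text
time_s: 6.55
position: [0.565, 0.1732, 0.1951]
tool_rot: [[-0.998, 0.058, -0.0], [0.058, 0.998, 0.001], [0.001, 0.0, -1.0]]
ft_force: [0.4, 0.7, -5.7]
grip_width: 0.0131
gripper_force: 61.2
```

move_arm([
  [0,0,0,-5.2,0,0,-1],
  [0,0,0,-5.2,0,0,-1],
  [0,0,0,-5.2,0,0,-1],
  [0,0,0,-5.2,0,0,-1],
])

```text
time_s: 6.95
position: [0.6162, 0.1662, 0.1958]
tool_rot: [[-0.998, 0.063, -0.001], [0.063, 0.998, -0.0], [0.001, -0.0, -1.0]]
ft_force: [-0.7, 0.7, -4.9]
grip_width: 0.0131
gripper_force: 61.2
```

Run:
```python
from h import *
import pickle
np.set_printoptions(precision=4,suppress=True)
W=env.get_image("wrist");s=env.observe();Rt=s["tool_rot"]
save("w4",cv2.resize(W["color"],None,fx=1.5,fy=1.5))
pickle.dump((W,s),open("w4.pkl","wb"))
print(s["position"],np.degrees(np.arctan2(Rt[1,1],Rt[0,1])),Rt[:,2],s["grip_width"])
for y in (.044,-.044): print(proj(W,[.5878+y*.067,-.0015+y,.045]))
print([(r["pixel"],r["conf"],atz(W,r["pixel"],.038)) for r in env.tip_of("bed",W)])
```

```text
[0.6161 0.1662 0.1961] 86.38146350817831 [-0.0002 -0.     -1.    ] 0.01279436029219894
[139.4978 165.8448]
[ 58.5037 165.4706]
[([103.4, 162.1], 0.87, array([0.5851, 0.0001, 0.038 ]))]
```

View pics/w4.png

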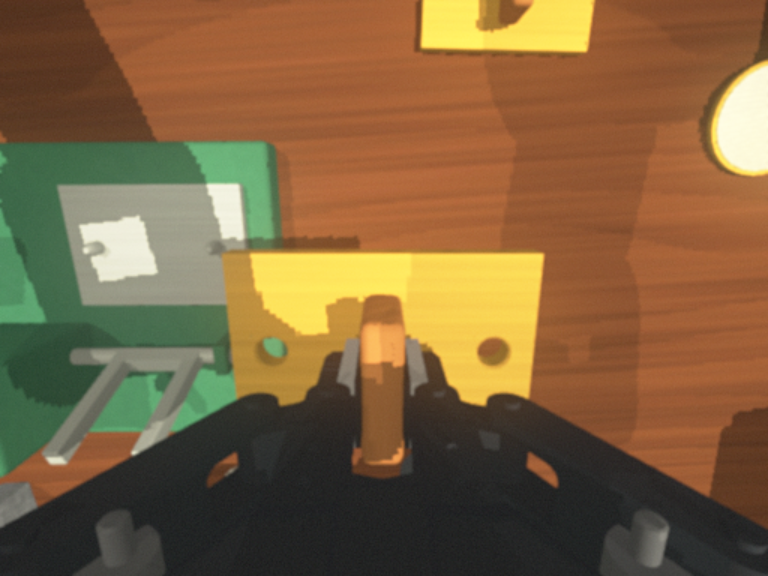

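The pins are visible at about (142,165) and (60,166) in full-size pixels; the plate's holes are at about (181,232) and (329,234). One enlarged crop will give exact pixels.

Run:
```python
from h import *
import pickle
W,s=pickle.load(open("w4.pkl","rb"));im=W["color"]
a=cv2.resize(im[115:211,32:172],None,fx=5.6,fy=5.6,interpolation=cv2.INTER_CUBIC)
save("c4",a);print(a.shape)
```

```text
(538, 784, 3)
```

View pics/c4.png

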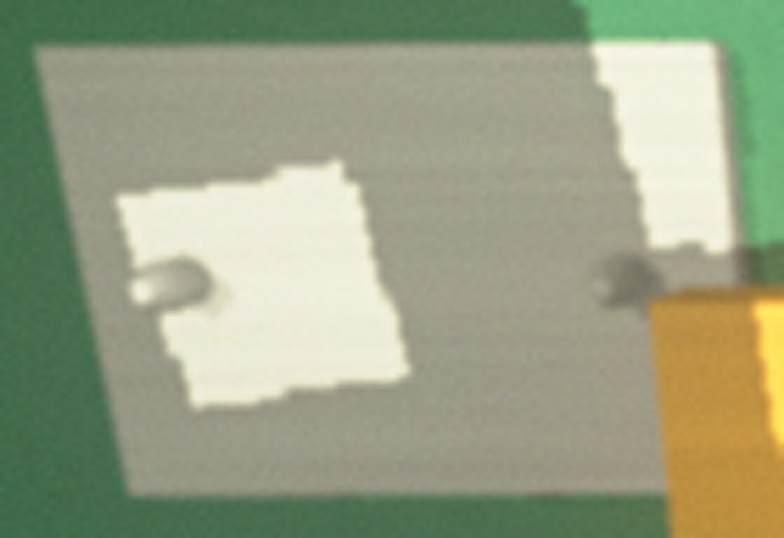

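Run:
```python
from h import *
import pickle
np.set_printoptions(precision=4,suppress=True)
W,s=pickle.load(open("w4.pkl","rb"))
c=lambda x,y:(32+x/5.6-.4,115+y/5.6-.4)
az=lambda d:np.degrees(np.arctan2(d[1],d[0]))
for n,r,l,z in (("tip",(140,287),(605,288),.052),("base",(183,283),(631,283),.038)):
    R,L=atz(W,c(*r),z),atz(W,c(*l),z);print(n,(R+L)/2,np.linalg.norm(L-R),az(L-R))
TL,TR,BL=[atz(W,c(*p),.038) for p in((35,45),(718,42),(130,495))]
print("corners centre",(TR+BL)/2,np.linalg.norm(TR-TL),np.linalg.norm(BL-TL),az(TR-TL),az(BL-TL))
for dz in(0,):
    A,B=atz(W,(181.7,232.3),s["position"][2]-.0067),atz(W,(328.4,233.3),s["position"][2]-.0067)
    print("held",(A+B)/2,np.linalg.norm(B-A),az(B-A),"tcp",s["position"])
```

```text
tip [0.5871 0.0016 0.052 ] 0.08831651931463416 86.30977788160703
base [0.5885 0.0004 0.038 ] 0.08921560467339801 86.4343301675108
corners centre [0.5875 0.0017 0.038 ] 0.13058194416953722 0.0901025894234757 86.68432896474967 -3.2304164033076397
held [0.6142 0.1669 0.1894] 0.0868856293893805 86.00063680575191 tcp [0.6161 0.1662 0.1961]
```

move_arm([
  [0,0,-0.2,1.7,-5,0,-1],
  [0,0,-0.2,1.7,-10,0,-1],
  [0,0,-0.2,1.7,-14,0,-1],
  [0,0,-0.2,1.7,-16.7,0,-1],
  [0,0,-0.2,1.7,-16.7,0,-1],
])

```text
time_s: 7.55
position: [0.5886, -0.0026, 0.1965]
tool_rot: [[-0.998, 0.064, 0.001], [0.064, 0.998, -0.001], [-0.001, -0.001, -1.0]]
ft_force: [-0.3, 0.3, -4.7]
grip_width: 0.0131
gripper_force: 61.5
```

move_arm([
  [0,0,0,0,0,3,-1],
  [0,0,0,0,0,6,-1],
  [0,0,0,0,0,9,-1],
  [0,0,0,0,0,10.5,-1],
  [0,0,0,0,0,10.5,-1],
])

```text
time_s: 8.05
position: [0.5879, 0.0017, 0.0892]
tool_rot: [[-0.998, 0.059, -0.004], [0.059, 0.998, 0.001], [0.004, 0.001, -1.0]]
ft_force: [-0.8, 0.2, -4.1]
grip_width: 0.0131
gripper_force: 61.3
```

move_arm([
  [0,0,0,0,0,0,-1],
  [0,0,0,0,0,0,-1],
])

```text
time_s: 8.25
position: [0.5899, 0.0009, 0.0924]
tool_rot: [[-0.998, 0.059, 0.003], [0.059, 0.998, -0.001], [-0.003, -0.0, -1.0]]
ft_force: [-0.6, -0.6, -4.0]
grip_width: 0.0131
gripper_force: 61.4
```

Run:
```python
from h import *
np.set_printoptions(precision=4,suppress=True)
W=env.get_image("wrist");s=env.observe();Rt=s["tool_rot"]
im=W["color"];save("w5",np.hstack([cv2.resize(im[205:260,x:x+70],None,fx=5.6,fy=5.6,interpolation=cv2.INTER_CUBIC) for x in(150,295)]))
print(s["position"],Rt.T@(np.array([.589,.0007,.0905])-s["position"])*100,np.degrees(np.arctan2(Rt[1,1],Rt[0,1])),Rt[:,2],s["ft_force"])
```

```text
[0.5898 0.0008 0.0923] [ 0.0837 -0.0115  0.1795] 86.587347584299 [ 0.0026 -0.0005 -1.    ] [-0.8552  0.4912 -5.3263]
```

View pics/w5.png

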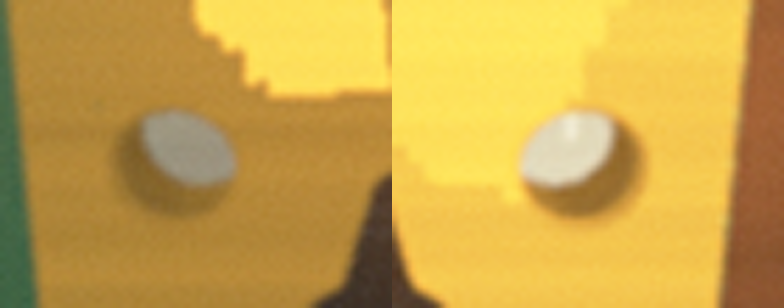

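Through both holes I see the bed. Lowering slowly and watching the force.

move_arm([
  [0,0,0,0.1,0,1,-1],
  [0,0,0,0.1,0,1.8,-1],
  [0,0,0,0.1,0,2.3,-1],
  [0,0,0,0.1,0,2.6,-1],
  [0,0,0,0.1,0,2.8,-1],
])

```text
time_s: 8.8
position: [0.5882, 0.0007, 0.0624]
tool_rot: [[-0.998, 0.06, -0.0], [0.06, 0.998, 0.0], [0.0, 0.0, -1.0]]
ft_force: [0.1, 0.9, -4.9]
grip_width: 0.0134
gripper_force: 61.7
```

move_arm([
  [0,0,0,0,0,0,-1],
  [0,0,0,0,0,0,-1],
])

```text
time_s: 9.0
position: [0.5884, 0.0007, 0.063]
tool_rot: [[-0.998, 0.06, 0.0], [0.06, 0.998, -0.0], [-0.0, -0.0, -1.0]]
ft_force: [1.0, 0.3, -5.6]
grip_width: 0.0131
gripper_force: 61.7
```

move_arm([
  [0,0,0,0,0,0.2,-1],
  [0,0,0,0,0,0.4,-1],
  [0,0,0,0,0,0.6,-1],
  [0,0,0,0,0,0.75,-1],
  [0,0,0,0,0,0.8,-1],
])

```text
time_s: 9.5
position: [0.5882, 0.0007, 0.0548]
tool_rot: [[-0.998, 0.06, -0.0], [0.06, 0.998, 0.0], [0.0, -0.0, -1.0]]
ft_force: [-0.7, -0.0, -0.9]
grip_width: 0.0129
gripper_force: 62.0
```

move_arm([
  [0,0,0,0,0,0.05,-1],
  [0,0,0,0,0,0.1,-1],
  [0,0,0,0,0,0.1,-1],
])

```text
time_s: 9.8
position: [0.5883, 0.0007, 0.0547]
tool_rot: [[-0.998, 0.06, 0.001], [0.06, 0.998, -0.0], [-0.001, -0.0, -1.0]]
ft_force: [-3.3, 0.8, 5.0]
grip_width: 0.0131
gripper_force: 63.1
```

Contact came exactly at seat height (0.0547). Releasing.

move_arm([
  [0,0,0,0,0,0,-0.1],
  [0,0,0,0,0,0,-0.1],
  [0,0,0,0,0,0,-0.1],
  [0,0,0,0,0,0,-0.1],
  [0,0,0,0,0,0,-0.1],
])

```text
time_s: 10.3
position: [0.5883, 0.0007, 0.0538]
tool_rot: [[-0.998, 0.06, 0.0], [0.06, 0.998, 0.0], [-0.0, 0.0, -1.0]]
ft_force: [-0.1, -1.2, -0.0]
grip_width: 0.0382
gripper_force: 0.0
```

move_arm([
  [0,0,0,0,0,-1,-0.1],
  [0,0,0,0,0,-4,-0.1],
  [0,0,0,0,0,-8,-0.1],
  [0,0,0,0,0,-12,-0.1],
  [0,0,0,0,0,-16,-0.1],
])

```text
time_s: 10.8
position: [0.588, 0.0008, 0.2164]
tool_rot: [[-0.998, 0.06, 0.001], [0.06, 0.998, -0.0], [-0.001, -0.0, -1.0]]
ft_force: [0.3, 0.5, 0.1]
grip_width: 0.0385
gripper_force: 0.0
```

move_arm([
  [0,0,0,0,0,-3,-1],
  [0,0,0,6,0,-3,-1],
  [0,0,0,10,0,-3,-1],
  [0,0,0,10,0,-3,-1],
])

```text
time_s: 11.2
position: [0.4825, 0.008, 0.244]
tool_rot: [[-0.998, 0.059, -0.004], [0.059, 0.998, 0.001], [0.004, 0.001, -1.0]]
ft_force: [1.1, 0.3, 0.3]
grip_width: 0.0002
gripper_force: 0.0
```

Run:
```python
from h import *
np.set_printoptions(precision=4,suppress=True)
T=env.get_image("top");S=env.get_image("scene");s=env.observe();Rt=s["tool_rot"]
save("b2",np.hstack([cv2.resize(T["color"][80:200,220:370],None,fx=2.66,fy=2.66),cv2.resize(S["color"][160:310,165:335],None,fx=2.13,fy=2.13)[:319]]))
a=np.radians(86.5);ey=np.array([np.cos(a),np.sin(a),0]);ex=np.array([ey[1],-ey[0],0])
bed=np.array([.5875,.0012,0]);O=bed+.045*ex-.07*ey
print("press",O)
for q in(0,.75):
    e=np.radians(35)-q; P=O+ey*-.12+ex*.035+[0,0,.1]+(-ex*np.cos(e)+np.array([0,0,np.sin(e)]))*.135+(ex*np.sin(e)+np.array([0,0,np.cos(e)]))*.013
    print("pad",q,P,proj(T,P),proj(S,P))
for p in(T,S): print([(r["pixel"],r["conf"]) for r in env.tip_of("lever_pad",p)])
for n in("die","bed"): print(n,[(r["pixel"],round(r["conf"],2),atz(T,r["pixel"],.038)) for r in env.tip_of(n,T)])
print(s["position"],s["grip_width"],s["q"])
```

```text
press [ 0.6281 -0.0714  0.    ]
pad 0 [ 0.5528 -0.187   0.1881] [335.063  165.2459] [198.2395 202.6112]
pad 0.75 [ 0.5205 -0.1851  0.0942] [328.0342 180.065 ] [198.1099 223.977 ]
[([334.2, 167.2], 0.79)]
[([195.5, 206.2], 0.76)]
die [([145.0, 262.1], 0.79, array([0.2826, 0.3318, 0.038 ])), ([263.3, 156.9], 0.57, array([ 0.5892, -0.0073,  0.038 ]))]
bed []
[0.488  0.0067 0.2451] 8.315433325655839e-06 [-13.1404  14.9106  82.3504   0.0008  82.6222 -99.7034]
```

View pics/b2.png

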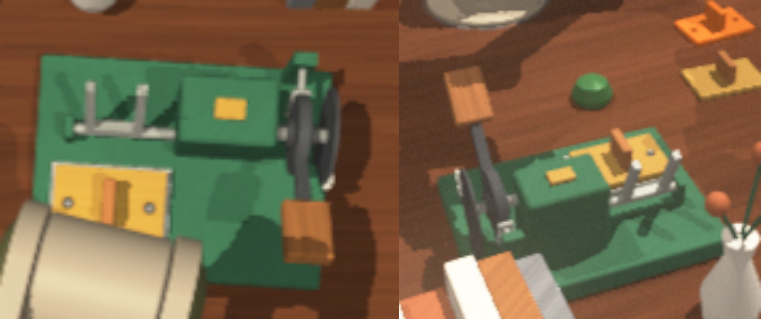

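The plate is seated with both pin tips showing in its holes (top crop, around (67,203) and (150,208)). The lever is up, and its pad is where the model predicts. Moving the shut fingers above the pad.

move_arm([
  [0,0,0,-7.6,-18.9,0,-1],
  [0,0,0,-7.6,-18.9,0,-1],
  [0,0,0,-7.6,-18.9,0,-1],
  [0,0,0,-7.6,-18.9,0,-1],
  [0,0,0,-7.6,-18.9,2,-1],
])

```text
time_s: 12.0
position: [0.5555, -0.1925, 0.2243]
tool_rot: [[-0.998, 0.064, 0.004], [0.064, 0.998, -0.003], [-0.004, -0.003, -1.0]]
ft_force: [0.5, 1.4, -0.7]
grip_width: -0.0003
gripper_force: 0.0
```

move_arm([
  [0,0,0,0,0,0.3,-1],
  [0,0,0,0,0,0.6,-1],
  [0,0,0,0,0,0.8,-1],
])

```text
time_s: 12.3
position: [0.5533, -0.1857, 0.2164]
tool_rot: [[-0.998, 0.059, 0.001], [0.059, 0.998, -0.0], [-0.001, -0.0, -1.0]]
ft_force: [-0.2, 0.2, 0.0]
grip_width: 0.0003
gripper_force: 0.0
```

Run:
```python
from h import *
np.set_printoptions(precision=4,suppress=True)
s=env.observe();Rt=s["tool_rot"];print(s["position"],s["ft_force"],s["q"])
a=np.radians(86.5);ey=np.array([np.cos(a),np.sin(a),0]);ex=np.array([ey[1],-ey[0],0]);O=np.array([.6281,-.0714,0])
for q in np.arange(0,.8,.15):
    e=np.radians(35)-q; P=O+ey*-.12+ex*.035+[0,0,.1]+(-ex*np.cos(e)+np.array([0,0,np.sin(e)]))*.135+(ex*np.sin(e)+np.array([0,0,np.cos(e)]))*.013
    print(q,P,Rt.T@(P-s["position"])*100)
```

```text
[ 0.5533 -0.1857  0.2164] [-0.2367  0.2078  0.0453] [ -30.1691   25.7861   70.3395    0.0051   83.8363 -116.8141]
0.0 [ 0.5528 -0.187   0.1881] [ 0.0421 -0.1369  2.8291]
0.15 [ 0.5408 -0.1863  0.1717] [ 1.2436 -0.1335  4.4684]
0.3 [ 0.5314 -0.1857  0.1537] [ 2.1867 -0.1308  6.2688]
0.44999999999999996 [ 0.5248 -0.1853  0.1345] [ 2.8501 -0.1287  8.19  ]
0.6 [ 0.5211 -0.1851  0.1145] [ 3.219  -0.1273 10.1887]
0.75 [ 0.5205 -0.185   0.0942] [ 3.285  -0.1267 12.2201]
```

move_arm([
  [0,0,0,0,-0.1,1.2,-1],
  [0,0,0,0,-0.1,2.2,-1],
  [0,0,0,0.3,-0.1,3.2,-1],
  [0,0,0,1.0,-0.1,4.2,-1],
  [0,0,0,1.6,-0.1,5.2,-1],
])

```text
time_s: 12.8
position: [0.538, -0.1866, 0.1644]
tool_rot: [[-0.998, 0.059, 0.005], [0.059, 0.998, -0.002], [-0.005, -0.001, -1.0]]
ft_force: [6.5, -1.2, 3.9]
grip_width: 0.0002
gripper_force: 2.9
```

move_arm([
  [0,0,0,0.5,0,1,-1],
  [0,0,0,0.9,0,2,-1],
  [0,0,0,1.3,0,3,-1],
  [0,0,0,1.5,0,4,-1],
  [0,0,0,1.6,0,5,-1],
])

```text
time_s: 13.3
position: [0.5225, -0.1859, 0.1152]
tool_rot: [[-0.998, 0.059, 0.005], [0.059, 0.998, -0.002], [-0.006, -0.002, -1.0]]
ft_force: [2.4, 0.7, 12.2]
grip_width: 0.0
gripper_force: 5.8
```

move_arm([
  [0,0,0,0.05,0,0.7,-1],
  [0,0,0,0.05,0,1.3,-1],
  [0,0,0,0.05,0,1.8,-1],
  [0,0,0,0.05,0,2.1,-1],
  [0,0,0,0.05,0,2.1,-1],
])

```text
time_s: 13.8
position: [0.5217, -0.1858, 0.0941]
tool_rot: [[-0.998, 0.059, 0.004], [0.059, 0.998, -0.002], [-0.004, -0.002, -1.0]]
ft_force: [0.4, 0.4, 12.2]
grip_width: 0.0001
gripper_force: 6.0
```

move_arm([
  [0,0,0,0,0,0.1,-1],
  [0,0,0,0,0,0.1,-1],
  [0,0,0,0,0,0.1,-1],
])

```text
time_s: 14.1
position: [0.5217, -0.1858, 0.0935]
tool_rot: [[-0.998, 0.059, 0.004], [0.059, 0.998, -0.002], [-0.005, -0.002, -1.0]]
ft_force: [0.5, 0.4, 14.5]
grip_width: 0.0003
gripper_force: 6.9
```

Run:
```python
from h import *
for _ in range(6): S=env.get_image("scene")
T=env.get_image("top");s=env.observe()
save("b3",np.hstack([cv2.resize(T["color"][80:200,220:370],None,fx=2.66,fy=2.66),cv2.resize(S["color"][160:310,165:335],None,fx=2.13,fy=2.13)[:319]]))
print(s["position"],s["ft_force"],s["time_s"],max(abs(np.array(s["qvel"]))))
```

```text
[ 0.5217319  -0.18586652  0.09356431] [ 0.24963871  0.9702297  13.25338904] 14.45 0.06331368183505036
```

View pics/b3.png

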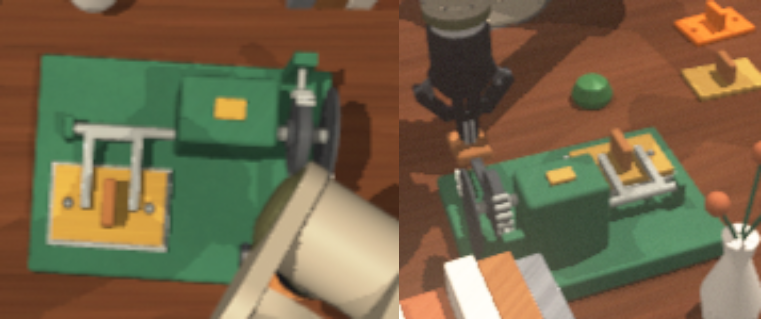

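The fork is down on both sides of the handle and the plate is still on its pins (top crop, around (67,203) and (150,208)). The shut fingers are holding the lever at its third click with about 13 N, so I'm handing in.

```bash
python3 -c "
from rig import env
print(env.close_job())"
```

```text
the job is handed in; nothing more can be done
None
```

I handed the job in at about 14.5 s: the two-hole brass plate sits flush over both pins and untouched, and the arm is holding the lever at its third click with about 13 N; the hand-in returned no verdict.

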